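# Release the ratchet follower and push it back

## Robot

A 7-joint arm with a two-finger parallel gripper is mounted at the origin on the work surface. World frame = base frame: x ahead of the robot, y to its left, z up, the work surface at z = 0. Lengths are in m, angles in rad, forces in N, time in s.
With the tool pointing down it reaches from about 0.425 to 1.025 m from the base axis. Payload 3.6 kg.
Tool frame: the origin (TCP) lies midway between the tips of the shut fingers; the grasp point (between the pads) lies bot.tcp_to_grasp behind it (bot.tcp_to_grasp is the distance from the TCP to the grasp point, in m); z points along the fingers, y is the line along which they close (so a half turn about z gives the same grasp; the last joint's range is limited). The gripper opens to 85 mm and grips with 20 to 120 N. Pads are 22 mm wide; open, the fingers measure 114 mm over their backs; the gripper's body (76 mm by 85 mm) begins 54 mm behind the grasp point. The pads swing forward as they close: fully open they stand 13 mm farther back than shut.
Start: joints at [1.157, 0.591, 0.048, 1.609, -0.033, 0.943, -0.034], TCP at [0.229, -0.688, 0.203] pointing down, gripper open.
Joint ranges: [-2.69, 2.69], [-0.47, 2.24], [-1.27, 1.36], [0.19, 2.51], [-1.53, 4.68], [0.08, 2.07], [-3.09, 3.09]. Speed limits (rad/s): [2.57, 2.57, 3.14, 3.14, 3.14, 3.14, 3.14].

## Interface

Orientations are given as a unit quaternion [x, y, z, w].
In Python, from plant import bot gives the robot as it stands.
- The arm moves only by the shell command python3 -m creep 'ROWS' [FORCE]. ROWS is JSON, one flat list of numbers, 7 for each row, row after row: the shift along the world's x, y, z normalised to -1 to 1, where 1 is 100 cm, then the turn, a rotation vector about the world's x, y, z normalised to -1 to 1, where 1 is 90 degrees, then the closure, from -1 (fully open) to 1 (shut). In form: [dx, dy, dz, rx, ry, rz, jaw, dx, dy, dz, rx, ry, rz, jaw, ...]. A call has 1 to 5 rows; each row is the pose to reach, as a shift and turn from the pose commanded when the call began; what a row does not reach only later rows make up. A row lasts 1/10 s, in which the tool goes at most 50 mm and 8.59 degrees, less where a joint would pass 70% of its speed; a pose out of reach is approached as far as the arm can. A call with a number of a shift or a turn outside -1 to 1 is refused whole. A call with a gripper value outside its range is refused whole. The fingers move at their own pace and stop on an object; FORCE is the grip in N (left out, the last holds). Time passes only in rows, so rows that repeat a pose let the fingers close. It gives the time, the measured TCP pose, the force, the opening and the grip force at its end, in the units of the state.
- bot.get_state(): the state, without advancing time (a new reading comes with each control period).
- bot.snapshot(name): name is "scene" or "side" or "wrist"; returns a dict with "frame" (400x640x3 uint8, red, green, blue), "K" (3x3 intrinsics, pixels), "k1" (the pictures are not rectified: a ray, as slopes to the right and down, at radius r is drawn at 1 + k1 r^2 times it, then the intrinsics apply), "world_to_cam" (4x4, takes a point from world to camera coordinates). Camera axes: x right, y down, z forward; pixel columns grow to the right and rows downward; lengths in m; the calibration is good to about 2 mm. A picture is of the moment at which its call begins. There is no depth.
- bot.sign_off(): hands the job in; it is judged then, once.
The state is a dict: "clock": time; "joints": joint angles; "qvel": joint speeds; "joint_torque": joint torques, N m; "tool_pos": TCP position; "ee_rot": TCP orientation; "ft_force": force on the tool from outside, world axes, zero at the start; "torque": the same for the moment, N m; "gripper_width": finger opening in m; "finger_force": force on a finger pad.
Only numpy, scipy, OpenCV 4.12 (cv2) and the standard library are available. Lean on these libraries where they do the work, as an engineer would, in place of code of your own. Each camera call takes 0.05 s, during which the arm holds its last target. There are 200 camera calls.

## Task

Make room in the pine crate of boxed singles: with the fingertips press down the release on top of the grey steel follower and, keeping it pressed, push the follower back along its ratchet bar, away from the boxed sets, until it stops against the block at the crate's rear end; then take the hand away so that the release springs up again. Nothing is to be picked up: leave the boxed sets standing in the crate, its slat gate shut, and the clamp, cup, bottle and brush beside it where they are.

Things in the scene. Friction and masses are not known exactly. Their poses are not given: they have to be found in the camera images.
- crate: small pine crate fixed on the table, 340 mm long (its x), 245 mm wide (its y), side slats up to 122 mm; origin at the centre of its underside, x points from the slat gate (front, near the robot) to the rear, z up. A toothed ratchet bar runs along x in the middle of its floor, ending at a steel stop block 133 mm behind the origin. The boxed sets stand between gate and follower.
- follower (a joint): how far the follower (grey steel plate 150 mm wide, top 194 mm above the table, 40 mm wide spine behind it) has slid back along the bar, towards crate +x, in m: 0 foremost, 0.120 at the stop block. Starts at 0 to 0.04. Rubs with about 2 N. While the release is up it can click forward over the teeth, 10 mm apart, but backwards the pawl blocks it within 10 mm.
- release (a joint): how far the release is pressed down, in m: 0 fully up, 0.008 fully down. At rest 0 to 0.0036, depending on where the pawl lies on a tooth. Spring: about 3 N to start, 7 N fully down. The pawl is clear of the teeth from 0.004 on. It must be kept pressed while the follower is pushed back; let go, it springs up.
- release_top (a point): centre of the top face of the release, a ribbed aluminium thumb pad 36 mm along the bar by 38 mm across, on top of the follower's spine, 25 mm behind the plate's front face. Top 210 mm above the table when fully up, 202 mm fully down; moves with follower and release. Open to both sides; in front lower up to the boxed sets (tops at 216 mm, at least 34 mm from its centre).
- thumb_stop (a point): middle of the top edge of the thumb stop: the follower's back strip, 3 mm thick, 40 mm wide, that stands up right behind the pad (its front face 21 mm behind the pad's centre), 228 mm above the table. A fingertip on the pad can push against it; moves with the follower.
- plate_face (a point): point on the front face of the follower's plate (the face towards the boxed sets and the gate), on the centre line, 113 mm above the table; moves with the follower.
- gate (a joint): opening angle of the slat gate at the crate's front, rad; 0 shut, held by a stiff hinge. Leave it shut.
- set_a: boxed set of singles, grey slipcase 28 x 186 x 186 mm, standing on edge in the crate next to the gate; origin at the centre of its underside, z up.
- set_b: boxed set, board slipcase 34 x 186 x 186 mm, standing behind set_a; origin at the centre of its underside, z up.
- set_c: boxed set, brown slipcase 22 x 186 x 186 mm, standing behind set_b, next to the follower; origin at the centre of its underside, z up.
- clamp: knurled aluminium record clamp standing on the table beside the crate, disc 76 mm across with a 34 mm knob, 40 mm high; origin at the centre of its underside. Leave it.
- cup: white enamel cup, 80 mm across, 78 mm high, one handle; origin at the centre of its underside, on the table beside the crate. Leave it.
- bottle: amber glass bottle with a cork, 58 mm across, 146 mm high; origin at the centre of its underside, on the table beside the crate. Leave it.
- brush: horn-handled stylus brush lying on the table beside the crate, about 91 mm long (its x), 14 mm high; origin near its middle on the table. Leave it.
Things that resemble listed ones, but are neither listed nor needed, are in the scene too. Leave any orange or red look-alike of the set_a alone.

How it is judged:
On the way, in this order (a step that is already met when the one before it is completed fails the run):
1. the release is pressed down far enough to lift the pawl out of the teeth (at least 4 mm), with the follower still in the front half of its bar (value of joint release above 0.004 m and value of joint follower below 0.06 m), for 0.2 s.
2. the follower has been pushed back to the stop block (within 6 mm) (value of joint follower above 0.114 m), for 0.1 s.
At the end, for the whole second after the job is handed in: the follower stands within 6 mm of the end of its travel, at the stop block; the release is up again (pressed less than 4 mm); the gate is shut (under 0.15 rad) and the three boxed sets stand upright (within 0.15 rad) and at rest (value of joint follower above 0.114 m and value of joint release below 0.004 m and value of joint gate below 0.15 rad and angle between each of set_a, set_b, set_c's own z axis and vertical below 0.15 rad and linear speed of each of set_a, set_b, set_c below 0.03 m/s); the robot touches nothing.
It fails at once if a boxed set is shifted by more than 25 mm, tipped or lifted (distance of any of set_a, set_b, set_c from where it was at the start of the episode above 0.025 m or angle between any of set_a, set_b, set_c's own z axis and vertical above 0.3 rad).
It fails at once if the record clamp, cup, bottle or brush is shifted by more than 25 mm or lifted (distance of any of clamp, cup, bottle, brush from where it was at the start of the episode above 0.025 m).
It fails at once if the slat gate is swung open (over 0.2 rad) (value of joint gate above 0.2 rad).
It also fails if it takes over 35 s, if anything falls off the work surface, if the arm or the gripper's body presses on something with over 40 N, if the wrist force passes 120 N, or if a joint passes its speed limit or range.

## Working session

There is one attempt and no reset: what is moved stays moved. The work goes in short steps, Python scripts to look and compute and a shell command to move; the robot and the scene stay as the last step left them, time stands still between calls to the robot, and variables do not carry over. Pictures are saved under pics/ and viewed, at most 10 in all, crops included, and the job is handed in when it is done.

```bash
mkdir -p pics; python3 - <<'E'
from plant import bot
import cv2,pickle
s=bot.get_state();print(s['clock'],s['tool_pos'],s['ee_rot'],bot.tcp_to_grasp)
for n in('scene','side'):
    d=bot.snapshot(n);pickle.dump(d,open(n+'.pkl','wb'));cv2.imwrite(f'pics/{n}1.png',d['frame'][:,:,::-1]);print(n,d['K'],d['k1'],d['world_to_cam'])
E
```

```text
0.0 [ 0.22829399 -0.68717453  0.20142178] [ 9.87159190e-01  1.59735599e-01 -2.48118794e-04 -1.09998952e-03] 0.0187
scene [[508.62173846   0.         321.57840039]
 [  0.         508.62173846 203.40788254]
 [  0.           0.           1.        ]] -0.11254670770754667 [[-6.80806077e-01  7.32463291e-01  7.83510897e-04  3.86941936e-01]
 [ 6.49218474e-01  6.03926724e-01 -4.62372020e-01 -2.31118332e-01]
 [-3.39143715e-01 -3.14277011e-01 -8.86685683e-01  1.51842315e+00]
 [ 0.00000000e+00  0.00000000e+00  0.00000000e+00  1.00000000e+00]]
side [[483.54275745   0.         316.91783795]
 [  0.         483.54275745 199.98657086]
 [  0.           0.           1.        ]] -0.012920009739287858 [[-0.7159173  -0.69805022 -0.01372264  0.3186613 ]
 [-0.45864352  0.4850202  -0.74458145  0.38754482]
 [ 0.526411   -0.52676494 -0.66739056  1.18980324]
 [ 0.          0.          0.          1.        ]]
```

View pics/scene1.png

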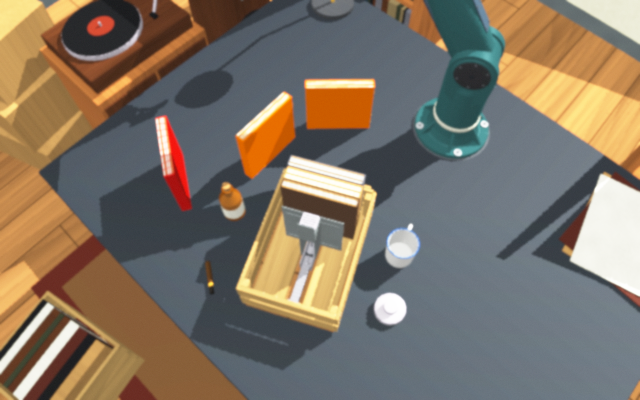

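View pics/side1.png

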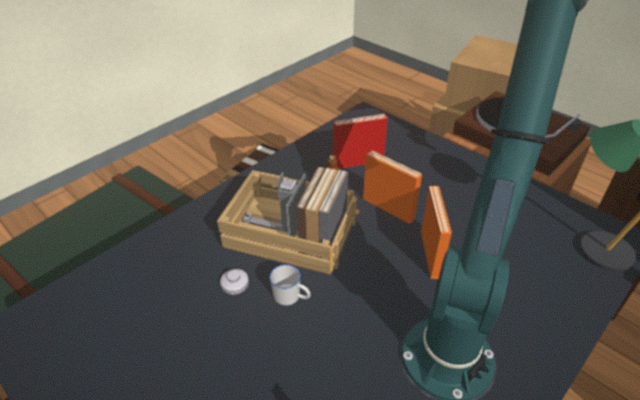

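The crate is at about (310,255) in scene and (285,225) in side. The grey follower is at scene (312,225) and side (290,200). The red and orange boxes are look-alikes outside the crate. I'll enlarge the follower in both views.

```bash
cat > h.py <<'E'
import numpy as np,cv2,pickle
from scipy.optimize import least_squares
def proj(d,P):
    P=np.atleast_2d(P);M=d['world_to_cam']
    k=np.array([d['k1'],0,0,0,0.])
    return cv2.projectPoints(P.astype(float),cv2.Rodrigues(M[:3,:3])[0],M[:3,3],d['K'],k)[0].reshape(-1,2)
def tri(obs,x0=(0.6,-.2,.2)):
    r=least_squares(lambda p:np.concatenate([proj(d,p)[0]-uv for d,uv in obs]),x0);return r.x,r.fun
def plane(d,uv,z):
    r=least_squares(lambda p:proj(d,[p[0],p[1],z])[0]-uv,(0.6,-.2));return r.x
L=lambda n:pickle.load(open(n+'.pkl','rb'))
E
python3 - <<'E'
from h import *
a=L('scene')['frame'][150:340,225:395,::-1];b=L('side')['frame'][150:280,210:365,::-1]
a=cv2.resize(a[40:140,45:125+25],None,fx=4,fy=4,interpolation=2);b=cv2.resize(b[:75],None,fx=2.6,fy=2.6)
b=cv2.resize(L('side')['frame'][160:260,250:355,::-1],None,fx=3.6,fy=4,interpolation=2)
print(a.shape,b.shape);cv2.imwrite('pics/c1.png',np.hstack([a,b]))
E
```

```text
(400, 420, 3) (400, 378, 3)
```

View pics/c1.png

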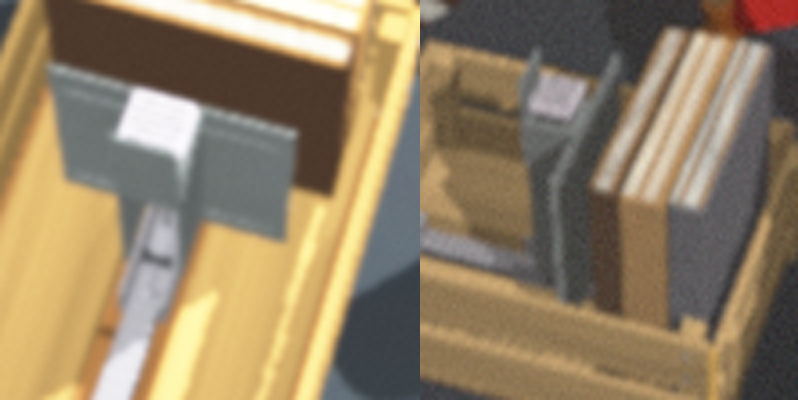

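The crop shows the white pad on the grey plate's spine, with its centre at scene ≈(310,218) and side ≈(288,184). The plate's top corners are at scene (282.5,206) and (344,222.5). The thumb stop stands right behind the pad. This is the only grey follower, and it is inside the crate.

```bash
python3 - <<'E'
from h import *
S,D=L('scene'),L('side')
A=plane(S,(282.5,206.25),.194);B=plane(S,(344,222.3),.194)
print(A,B,np.linalg.norm(A-B))
C=(A+B)/2;t=(A-B)/np.linalg.norm(A-B);n=np.array([t[1],-t[0]]);print('mid',C,'yaw',np.degrees(np.arctan2(n[1],n[0])))
print('pad side',plane(D,(288,184),.208),'tri',tri([(S,(310,218)),(D,(288,184))]))
f=lambda x,y,z:[*(C+n*x+t*y),z]
for x in(25,7,43):print(x,proj(S,f(x/1e3,0,.208)),proj(D,f(x/1e3,0,.208)))
print('stop',proj(S,[f(.046,.02,.228),f(.046,-.02,.228)]),proj(D,[f(.046,.02,.228),f(.046,-.02,.228)]))
print('plate corners side',proj(D,[f(0,.075,.194),f(0,-.075,.194)]))
print('setC bottoms? crate', )
E
```

```text
[ 0.59564213 -0.09821017] [0.52943131 0.0332347 ] 0.14717888437526272
mid [ 0.56253672 -0.03248773] yaw -153.26489624920052
pad side [ 0.57973685 -0.02484732] tri (array([ 0.57933017, -0.02533933,  0.20850332]), array([ 0.0903816 ,  0.1904575 ,  0.21554404, -0.15417214]))
25 [[316.02866912 202.10189164]] [[302.53376093 187.06396042]]
7 [[313.78577967 208.83317211]] [[296.48839946 185.88126299]]
43 [[318.24121809 195.46243878]] [[308.61679243 188.25407031]]
stop [[310.14483554 188.01797601]
 [327.03055297 192.30944927]] [[311.69263857 178.57686794]
 [307.18539882 187.44767035]]
plate corners side [[302.8690619  173.33760246]
 [285.18895736 206.32005589]]
setC bottoms? crate
```

```bash
python3 -m creep '[0.02,0.04,0.04,0,0,0,1, 0.04,0.08,0.08,0,0,0.09,1, 0.06,0.12,0.1,0,0,0.09,1, 0.085,0.16,0.1,0,0,0.09,1, 0.11,0.2,0.1,0,0,0.09,1]' 30; python3 -m creep '[0.023,0.044,0,0,0,0,1, 0.046,0.088,0,0,0,0,1, 0.07,0.132,0,0,0,0,1, 0.093,0.176,0,0,0,0,1, 0.115,0.22,0,0,0,0,1]'; python3 -m creep '[0.023,0.044,0,0,0,0,1, 0.046,0.088,0,0,0,0,1, 0.07,0.132,0,0,0,0,1, 0.09,0.17,0,0,0,0,1, 0.09,0.17,0,0,0,0,1]'
```

```text
clock: 0.6
tool_pos: [0.3337, -0.4964, 0.3038]
ee_rot: [0.974, 0.228, 0.001, 0.001]
ft_force: [2.2, 0.2, 0.0]
gripper_width: 0.0122
finger_force: 0.0
clock: 1.1
tool_pos: [0.4483, -0.2751, 0.3021]
ee_rot: [0.973, 0.229, -0.0, -0.0]
ft_force: [0.1, 0.2, 0.6]
gripper_width: 0.0002
finger_force: 0.0
clock: 1.6
tool_pos: [0.5408, -0.0988, 0.3023]
ee_rot: [0.972, 0.235, 0.002, -0.002]
ft_force: [-0.7, 0.3, -0.6]
gripper_width: 0.0
finger_force: 0.0
```

```bash
python3 - <<'E'
from plant import bot
from h import *
d=bot.snapshot('wrist');pickle.dump(d,open('wrist.pkl','wb'));cv2.imwrite('pics/w1.png',d['frame'][:,:,::-1])
s=bot.get_state();print(s['tool_pos'],s['ee_rot'])
c=np.array([.581,-.024]);n=np.array([.893,.450]);t=np.array([-.45,.893])
for x,y,z in [(0,0,.209),(-.018,.019,.209),(-.018,-.019,.209),(.018,-.019,.209),(.018,.019,.209),(.021,.02,.228),(.021,-.02,.228),(-.025,.075,.194),(-.025,-.075,.194)]:
  print(x,y,z,proj(d,[*(c+n*x+t*y),z]).round(1))
E
```

```text
[ 0.53904071 -0.10293629  0.30197071] [ 9.72517715e-01  2.32827591e-01  1.59879034e-04 -7.63056078e-04]
0 0 0.209 [[264.3 112.6]]
-0.018 0.019 0.209 [[243.4 133.9]]
-0.018 -0.019 0.209 [[287.2 134.2]]
0.018 -0.019 0.209 [[286.1  90.3]]
0.018 0.019 0.209 [[240.4  90. ]]
0.021 0.02 0.228 [[232.6  85.1]]
0.021 -0.02 0.228 [[284.6  85.5]]
-0.025 0.075 0.194 [[187.5 139.3]]
-0.025 -0.075 0.194 [[349.7 140.7]]
```

View pics/w1.png

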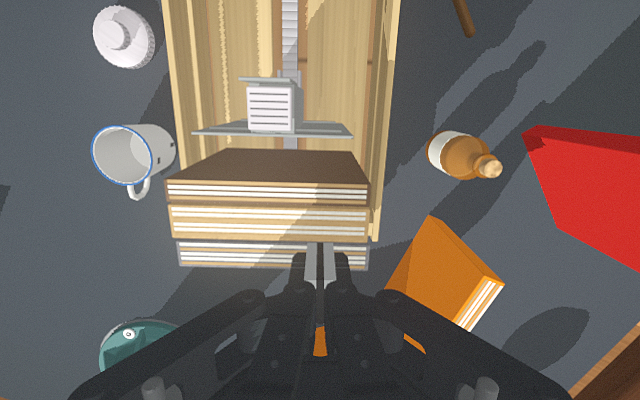

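The wrist view shows the ribbed pad at u 247–296, v 86–131, with the thumb stop's top edge at v≈78 and the rail parallel to the image's vertical. That moves the pad estimate to about (0.586, −0.027). Next I'll hover above it.

```bash
python3 -m creep '[0.025,0.038,0,0,0,0,1, 0.05,0.076,0,0,0,0,1, 0.05,0.076,-0.03,0,0,0,1, 0.05,0.076,-0.06,0,0,0,1, 0.05,0.076,-0.06,0,0,0,1]'; python3 - <<'E'
from plant import bot
from h import *
P=[]
for i in range(4):
  d=bot.snapshot('wrist');P.append(bot.get_state()['tool_pos'])
P=np.array(P);print(P)
d2=bot.snapshot('side');pickle.dump(d2,open('side2.pkl','wb'))
cv2.imwrite('pics/w2.png',np.hstack([d['frame'][100:400,150:490,::-1],cv2.resize(d2['frame'][140:240,230:380,::-1],(450,300))]))
E
```

```text
clock: 2.15
tool_pos: [0.5838, -0.033, 0.2379]
ee_rot: [0.974, 0.228, -0.005, -0.001]
ft_force: [-0.7, -0.1, -0.1]
gripper_width: 0.0001
finger_force: 0.0
[[ 0.58565931 -0.03297786  0.24025666]
 [ 0.58728608 -0.03278645  0.24202582]
 [ 0.58832887 -0.0324983   0.24316356]
 [ 0.58885769 -0.03227786  0.24378644]]
```

View pics/w2.png

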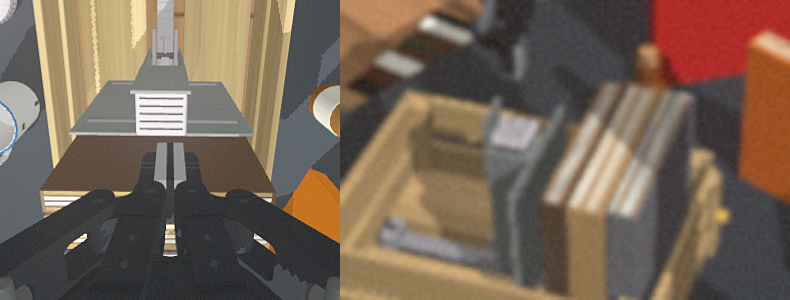

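```bash
python3 - <<'E'
from plant import bot
from h import *
d=bot.snapshot('wrist');p=bot.get_state()['tool_pos'];s=bot.snapshot('side');q=bot.snapshot('scene')
print(p,proj(d,p),proj(s,p),proj(q,p))
c=np.array([.586,-.027]);
print('pad',[proj(k,[*c,.209]).round(1) for k in(d,s,q)])
a=s['frame'][100:250,210:390,::-1];b=q['frame'][130:280,225:405,::-1]
cv2.imwrite('pics/m2.png',cv2.resize(np.hstack([a,b]),None,fx=2.2,fy=2.2,interpolation=2))
E
```

```text
[ 0.58902302 -0.03181158  0.2440455 ] [[320.50683559 234.62243577]] [[286.8551234  171.50445702]] [[304.58013682 212.20217384]]
pad [array([[312.7, 214.9]]), array([[287. , 182.4]]), array([[307.5, 219.6]])]
```

View pics/m2.png

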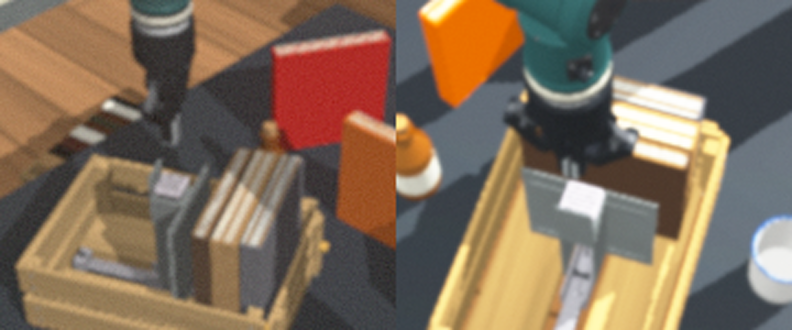

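```bash
python3 - <<'E'
from plant import bot
from h import *
s,q=L('side'),L('scene')
print('tip',tri([(s,(288,164.5)),(q,(305,209.5))]))
# pad: side crop (172,184), scene crop (577,205)
print('pad',tri([(s,(210+172/2.2,100+183/2.2)),(q,(225+(577-396)/2.2,130+200/2.2))]))
w=bot.snapshot('wrist');t=bot.get_state();print(t['tool_pos'],t['ft_force'])
print('pad from wrist',plane(w,(311,213),.21), plane(L('wrist'),(272,109),.21))
print('stop',plane(w,(310,192),.228),plane(L('wrist'),(265.5,78),.228))
E
```

```text
tip (array([ 0.58918656, -0.03158296,  0.26455404]), array([-1.65341085,  1.21683689, -0.67119662, -1.44510002]))
pad (array([ 0.58618502, -0.02862471,  0.20323741]), array([-0.67377928,  0.48123178, -0.28165577, -0.59292361]))
[ 0.5885182  -0.03139306  0.24336735] [-0.28418613  0.68484015  0.54661308]
pad from wrist [ 0.58696402 -0.02451279] [ 0.58674326 -0.02876138]
stop [ 0.60631889 -0.01489299] [ 0.60694761 -0.01718244]
```

The pad centre is at ≈(0.587, −0.0265) and the tip's xy agrees with the state. I'll shift +2 mm and +7 mm and descend, watching the force.

```bash
python3 -m creep '[0.002,0.007,0,0,0,0,1, 0.002,0.007,-0.01,0,0,0,1, 0.002,0.007,-0.02,0,0,0,1, 0.002,0.007,-0.027,0,0,0,1, 0.002,0.007,-0.027,0,0,0,1]'; python3 -m creep '[0,0,-0.003,0,0,0,1, 0,0,-0.006,0,0,0,1, 0,0,-0.006,0,0,0,1,0,0,-0.006,0,0,0,1]'
```

```text
clock: 3.1
tool_pos: [0.5885, -0.0244, 0.2133]
ee_rot: [0.973, 0.229, -0.002, -0.0]
ft_force: [0.1, -0.4, -0.1]
gripper_width: -0.0001
finger_force: 0.0
clock: 3.5
tool_pos: [0.5901, -0.0242, 0.2094]
ee_rot: [0.973, 0.229, 0.0, 0.0]
ft_force: [0.1, -0.7, 0.3]
gripper_width: -0.0002
finger_force: 0.0
```

```bash
python3 -m creep '[0,0,-0.002,0,0,0,1, 0,0,-0.004,0,0,0,1, 0,0,-0.004,0,0,0,1]'; python3 -m creep '[0,0,-0.002,0,0,0,1, 0,0,-0.004,0,0,0,1, 0,0,-0.004,0,0,0,1]'; python3 - <<'E'
from plant import bot
from h import *
s=bot.snapshot('side');w=bot.snapshot('wrist');t=bot.get_state();print(t['tool_pos'],t['ft_force'])
a=s['frame'][130:230,230:350,::-1];a=cv2.resize(a,(400,333),interpolation=2);b=cv2.resize(w['frame'][150:300,230:410,::-1],(400,333))
cv2.imwrite('pics/m3.png',np.hstack([a,b]))
E
```

```text
clock: 3.8
tool_pos: [0.5897, -0.0242, 0.205]
ee_rot: [0.973, 0.229, -0.0, -0.0]
ft_force: [0.4, -0.2, -0.8]
gripper_width: 0.0003
finger_force: 0.0
clock: 4.1
tool_pos: [0.5897, -0.0242, 0.2009]
ee_rot: [0.973, 0.229, -0.0, -0.0]
ft_force: [-0.1, 0.0, 0.6]
gripper_width: 0.0001
finger_force: 0.0
[ 0.58989473 -0.02416991  0.20113957] [ 1.39441476 -0.19706856  0.44482569]
```

View pics/m3.png

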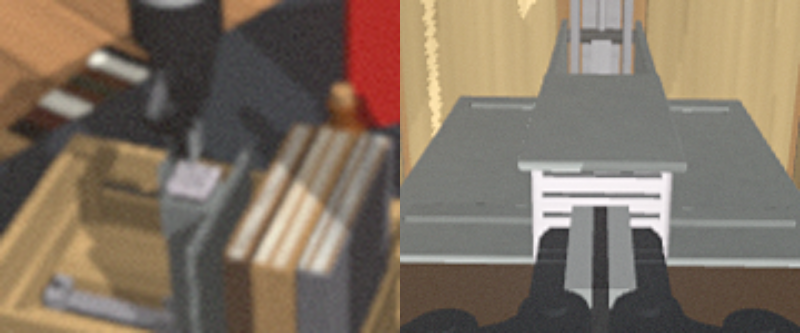

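The fingertips are still above the pad and centred on it laterally (wrist crop u≈601 against 602). There's no contact yet, so I'll keep creeping down until I feel it.

```bash
python3 -m creep '[0,0,-0.002,0,0,0,1, 0,0,-0.004,0,0,0,1, 0,0,-0.004,0,0,0,1]'|sed -n '2p;4p'; python3 -m creep '[0,0,-0.002,0,0,0,1, 0,0,-0.004,0,0,0,1, 0,0,-0.004,0,0,0,1]'|sed -n '2p;4p'; python3 -m creep '[0,0,-0.001,0,0,0,1, 0,0,-0.002,0,0,0,1, 0,0,-0.002,0,0,0,1]'|sed -n '2p;4p'
```

```text
tool_pos: [0.5897, -0.0242, 0.1969]
ft_force: [0.1, 0.6, -0.4]
tool_pos: [0.5897, -0.0242, 0.1929]
ft_force: [-0.7, -1.0, -0.5]
tool_pos: [0.5899, -0.0242, 0.1911]
ft_force: [0.1, 0.5, -0.5]
```

```bash
for i in 1 2; do python3 -m creep '[0,0,-0.001,0,0,0,1, 0,0,-0.002,0,0,0,1, 0,0,-0.002,0,0,0,1]'|sed -n '2p;4p'; done; python3 - <<'E'
from plant import bot
from h import *
s=bot.snapshot('side');q=bot.snapshot('scene');t=bot.get_state();print(t['tool_pos'],t['ft_force'])
a=s['frame'][140:220,240:340,::-1];b=q['frame'][170:250,265:365,::-1]
cv2.imwrite('pics/m4.png',cv2.resize(np.hstack([a,b]),None,fx=4,fy=4,interpolation=2))
E
```

```text
tool_pos: [0.5898, -0.0242, 0.1891]
ft_force: [0.3, -0.3, 0.5]
tool_pos: [0.5898, -0.0242, 0.1871]
ft_force: [0.2, 0.2, 0.1]
[ 0.5899167  -0.02420235  0.18722394] [-0.09497728 -0.83533659  0.64490353]
```

View pics/m4.png

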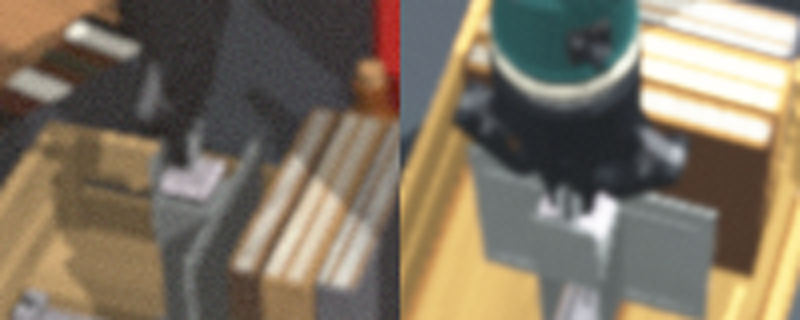

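The fingertips are right over the pad, at side crop (192,165) and scene crop (570,205), with almost no gap. I'll go on down.

```bash
for i in 1 2 3; do python3 -m creep '[0,0,-0.001,0,0,0,1, 0,0,-0.001,0,0,0,1]'|sed -n '2p;4p'; done
```

```text
tool_pos: [0.5899, -0.0242, 0.1862]
ft_force: [-0.5, 0.4, -0.1]
tool_pos: [0.5898, -0.0242, 0.1851]
ft_force: [0.8, 0.8, -0.4]
tool_pos: [0.5898, -0.0242, 0.1841]
ft_force: [0.1, 1.0, -1.2]
```

```bash
for i in 1 2 3 4; do python3 -m creep '[0,0,-0.001,0,0,0,1, 0,0,-0.001,0,0,0,1]'|sed -n '2p;4p'; done
```

```text
tool_pos: [0.5898, -0.0242, 0.1831]
ft_force: [-0.8, 0.2, -0.3]
tool_pos: [0.5898, -0.0242, 0.1821]
ft_force: [-0.1, -0.7, -0.6]
tool_pos: [0.5899, -0.0242, 0.1811]
ft_force: [-0.2, 0.4, 0.4]
tool_pos: [0.5899, -0.0242, 0.1801]
ft_force: [-0.4, -0.0, 0.7]
```

```bash
for i in 1 2 3 4; do python3 -m creep '[0,0,-0.001,0,0,0,1, 0,0,-0.001,0,0,0,1]'|sed -n '2p;4p'|tr '\n' ' '; done; python3 - <<'E'
from plant import bot
from h import *
w=bot.snapshot('wrist');t=bot.get_state();print(t['tool_pos'],t['ft_force'],t['joint_torque'])
s=bot.snapshot('side')
a=s['frame'][150:210,260:320,::-1];a=cv2.resize(a,(400,400),interpolation=2);b=cv2.resize(w['frame'][190:310,260:380,::-1],(400,400),interpolation=2)
cv2.imwrite('pics/m5.png',np.hstack([a,b]))
E
```

```text
tool_pos: [0.59, -0.0242, 0.1795] ft_force: [-0.8, 0.0, 3.5] tool_pos: [0.59, -0.0242, 0.1785] ft_force: [-0.9, 0.8, 3.7] tool_pos: [0.59, -0.0242, 0.1774] ft_force: [-1.5, -0.3, 4.7] tool_pos: [0.59, -0.0242, 0.1763] ft_force: [-1.1, 0.2, 4.4] [ 0.59001427 -0.02420578  0.17634014] [-0.93185733  0.20811683  4.6849684 ] [-8.96706199e-02 -4.17850828e+01 -1.56981982e+00 -1.60852575e+01
  4.09526029e-02 -4.24230918e-01 -2.66351644e-04]
```

View pics/m5.png

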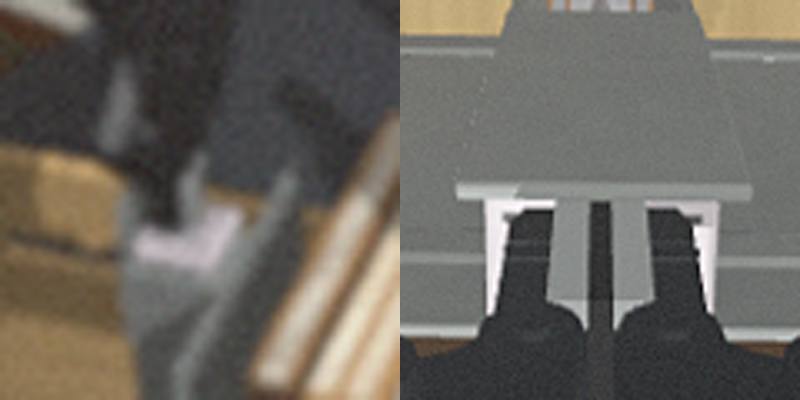

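Contact was at z≈0.1795, and the fingers sit on the pad right in front of the thumb stop. I'll press further, towards bottom.

```bash
for i in 1 2 3; do python3 -m creep '[0,0,-0.001,0,0,0,1, 0,0,-0.001,0,0,0,1, 0,0,-0.001,0,0,0,1]'|sed -n '2p;4p'|tr '\n' ' '; done
```

```text
tool_pos: [0.59, -0.0242, 0.1754] ft_force: [-1.6, 0.5, 5.6] tool_pos: [0.59, -0.0242, 0.1745] ft_force: [-1.7, -1.1, 5.6] tool_pos: [0.59, -0.0242, 0.1736] ft_force: [-1.9, 0.1, 6.0]
```

```bash
python3 -m creep '[0,0,-0.0005,0,0,0,1, 0,0,-0.0005,0,0,0,1]'|sed -n '2p;4p'|tr '\n' ' '; python3 -m creep '[0.0036,0.0018,0,0,0,0,1, 0.0072,0.0036,0,0,0,0,1, 0.0107,0.0054,0,0,0,0,1, 0.0143,0.0072,0,0,0,0,1, 0.0179,0.009,0,0,0,0,1]'|sed -n '2p;4p'
```

```text
tool_pos: [0.5903, -0.0241, 0.1734] ft_force: [-2.0, -0.2, 7.7] tool_pos: [0.6082, -0.0155, 0.1734]
ft_force: [-2.3, -1.3, 7.8]
```

```bash
python3 -m creep '[0.0036,0.0018,0,0,0,0,1, 0.0072,0.0036,0,0,0,0,1, 0.0107,0.0054,0,0,0,0,1, 0.0143,0.0072,0,0,0,0,1, 0.0179,0.009,0,0,0,0,1]'|sed -n '2p;4p'
```

```text
tool_pos: [0.6262, -0.0068, 0.1734]
ft_force: [-1.2, -0.9, 7.5]
```

```bash
for i in 1 2; do python3 -m creep '[0.0036,0.0018,0,0,0,0,1, 0.0072,0.0036,0,0,0,0,1, 0.0107,0.0054,0,0,0,0,1, 0.0143,0.0072,0,0,0,0,1, 0.0179,0.009,0,0,0,0,1]'|sed -n '2p;4p'; done; python3 - <<'E'
from plant import bot
from h import *
q=bot.snapshot('scene');w=bot.snapshot('wrist');a=cv2.resize(q['frame'][170:330,225:395,::-1],(425,400),interpolation=2);b=cv2.resize(w['frame'][190:310,260:372,::-1],(373,400),interpolation=2)
cv2.imwrite('pics/m6.png',np.hstack([a,b]))
E
```

```text
tool_pos: [0.6442, 0.0018, 0.1734]
ft_force: [-1.6, -1.5, 8.2]
tool_pos: [0.6622, 0.0105, 0.1735]
ft_force: [-1.5, -2.2, 7.2]
```

```bash
for i in 1 2; do python3 -m creep '[0.0027,0.0014,0,0,0,0,1, 0.0054,0.0027,0,0,0,0,1, 0.0081,0.0041,0,0,0,0,1]'|sed -n '2p;4p'; done
```

```text
tool_pos: [0.6704, 0.0144, 0.1735]
ft_force: [-0.1, -2.4, 6.1]
tool_pos: [0.6743, 0.0163, 0.1734]
ft_force: [-9.1, -3.9, 13.8]
```

The force jumped (−9 N in x), which looks like the stop block. I'll push a little more to seat it, then check.

```bash
python3 -m creep '[0.0018,0.0009,0,0,0,0,1, 0.0018,0.0009,0,0,0,0,1,0.0018,0.0009,0,0,0,0,1]'|sed -n '2p;4p'; python3 - <<'E'
from plant import bot
from h import *
q=bot.snapshot('scene');w=bot.snapshot('side');a=cv2.resize(q['frame'][170:330,225:395,::-1],(425,400),interpolation=2);b=cv2.resize(w['frame'][150:270,215:327,::-1],(373,400),interpolation=2)
cv2.imwrite('pics/m7.png',np.hstack([a,b]))
E
```

```text
tool_pos: [0.6773, 0.0179, 0.1734]
ft_force: [-6.4, -3.6, 10.8]
```

View pics/m7.png

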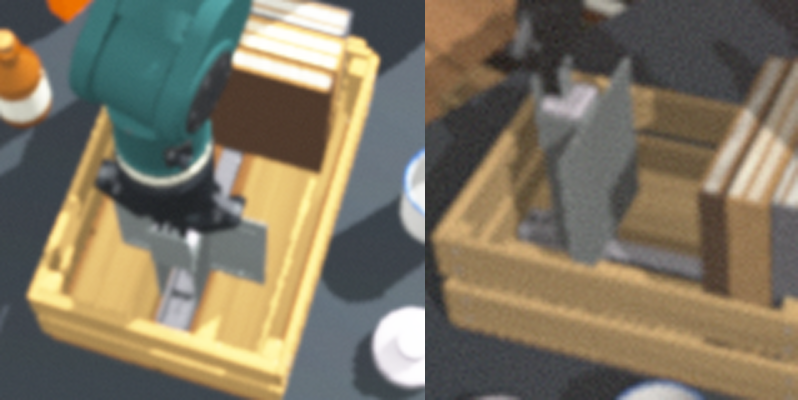

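The follower moved on another 3 mm, and the bar is still visible behind the spine, so it isn't at the stop yet. I'll keep pushing with the pad pressed.

```bash
for i in 1 2 3; do python3 -m creep '[0.0018,0.0009,0,0,0,0,1, 0.0036,0.0018,0,0,0,0,1,0.0036,0.0018,0,0,0,0,1]'|sed -n '2p;4p'; done
```

```text
tool_pos: [0.6781, 0.0183, 0.1734]
ft_force: [-11.8, -5.1, 16.2]
tool_pos: [0.6778, 0.0182, 0.1734]
ft_force: [-18.8, -6.9, 21.3]
tool_pos: [0.6776, 0.0182, 0.1735]
ft_force: [-26.4, -10.6, 27.5]
```

```bash
python3 - <<'E'
from h import *
q,s=L('scene'),L('side')
n=np.array([.893,.45]);t=np.array([-.45,.893]);p=np.array([.669,.0137])
for off in(.061,.071,.051):
  for y in(.1225,-.1225):
    r=p+n*off+t*y
    for z in (.122,0.):
      u=proj(q,[*r,z])[0];v=proj(s,[*r,z])[0]
      print(off,y,z,'scene crop',((u-[225,170])*2.5).round(),'side crop',((v-[215,150])*3.33+[425,0]).round())
E
```

```text
0.061 0.1225 0.122 scene crop [289. 348.] side crop [454. 240.]
0.061 0.1225 0.0 scene crop [284. 382.] side crop [473. 336.]
0.061 -0.1225 0.122 scene crop [ 32. 275.] side crop [565.  70.]
0.061 -0.1225 0.0 scene crop [ 50. 314.] side crop [576. 164.]
0.071 0.1225 0.122 scene crop [286. 358.] side crop [443. 238.]
0.071 0.1225 0.0 scene crop [282. 391.] side crop [463. 334.]
0.071 -0.1225 0.122 scene crop [ 29. 285.] side crop [555.  68.]
0.071 -0.1225 0.0 scene crop [ 47. 324.] side crop [567. 162.]
0.051 0.1225 0.122 scene crop [291. 337.] side crop [464. 242.]
0.051 0.1225 0.0 scene crop [287. 372.] side crop [483. 338.]
0.051 -0.1225 0.122 scene crop [ 36. 265.] side crop [574.  71.]
0.051 -0.1225 0.0 scene crop [ 54. 305.] side crop [585. 166.]
```

The hard stop is now clear. The finger slid the last few mm on the pad until it met the thumb stop, and the follower no longer moves. I'll ease the push, lift while still leaning lightly on the stop, then back off and rise.

```bash
python3 -m creep '[-0.0036,-0.0018,0,0,0,0,1, -0.0072,-0.0036,0,0,0,0,1, -0.0072,-0.0036,0,0,0,0,1]'|sed -n '2p;4p';  python3 -m creep '[0,0,0.003,0,0,0,1, 0,0,0.007,0,0,0,1, 0,0,0.011,0,0,0,1, 0,0,0.014,0,0,0,1, 0,0,0.014,0,0,0,1]'|sed -n '2p;4p'
```

```text
tool_pos: [0.6781, 0.0184, 0.1734]
ft_force: [-12.1, -5.3, 14.8]
tool_pos: [0.6776, 0.0194, 0.1837]
ft_force: [-5.7, -3.3, -0.1]
```

```bash
python3 -m creep '[-0.003,-0.0015,0.002,0,0,0,1, -0.007,-0.0035,0.004,0,0,0,1, -0.007,-0.0035,0.004,0,0,0,1]'|sed -n '2p;4p'; python3 -m creep '[0,0,0.02,0,0,0,1, 0,0,0.05,0,0,0,1, 0,0,0.09,0,0,0,1, 0,0,0.12,0,0,0,1, 0,0,0.12,0,0,0,1]'; python3 - <<'E'
from plant import bot
from h import *
w=bot.snapshot('wrist');q=bot.snapshot('scene');s=bot.snapshot('side')
print(bot.get_state()['clock'],bot.get_state()['tool_pos'])
# template-match follower top from the initial pictures
for o,m,(y0,y1,x0,x1) in((L('side'),s,(172,200,281,300)),(L('scene'),q,(210,235,297,322))):
  T=o['frame'][y0:y1,x0:x1];r=cv2.matchTemplate(m['frame'],T,cv2.TM_CCOEFF_NORMED);_,v,_,l=cv2.minMaxLoc(r);print(v,l,'shift',l[0]-x0,l[1]-y0)
n=np.array([.893,.45]);c=np.array([.5868,-.0265])
for k in(.08,.0915,.1):print(k,[(proj(d,[*(c+n*k),.209])-proj(d,[*c,.209])).round(1) for d in(s,q)])
for nm,m,(y0,y1,x0,x1) in(('sets side',s,(160,200,295,345)),('sets scene',q,(158,175,285,365))):
  T=L(nm[5:])['frame'][y0:y1,x0:x1];r=cv2.matchTemplate(m['frame'],T,cv2.TM_CCOEFF_NORMED);_,v,_,l=cv2.minMaxLoc(r);print(nm,v,l[0]-x0,l[1]-y0)
E
```

```text
tool_pos: [0.6767, 0.0193, 0.1913]
ft_force: [-1.1, 0.2, 0.2]
clock: 14.8
tool_pos: [0.6804, 0.0205, 0.3173]
ee_rot: [0.973, 0.229, 0.007, 0.001]
ft_force: [0.5, -0.2, 0.9]
gripper_width: 0.0
finger_force: 0.0
14.95 [0.67610376 0.0195121  0.31054747]
0.9158758521080017 (251, 166) shift -30 -6
0.8377986550331116 (284, 246) shift -13 36
0.08 [array([[-26.1,  -5.1]]), array([[-10.7,  31.8]])]
0.0915 [array([[-29.8,  -5.8]]), array([[-12.2,  36.5]])]
0.1 [array([[-32.5,  -6.3]]), array([[-13.4,  40. ]])]
sets side 0.8694840669631958 0 0
sets scene 0.8648262023925781 22 6
```

The follower shifted about 92 mm and stayed put, and the sets are unmoved. The hand is clear of everything, so I'm handing in.

```bash
python3 -m creep '[0,0,0.02,0,0,0,1, 0,0,0.02,0,0,0,1, 0,0,0.02,0,0,0,1]'|sed -n '2p;4p'; python3 -c "
from plant import bot
print(bot.sign_off())"
```

```text
tool_pos: [0.6759, 0.0193, 0.3296]
ft_force: [0.4, 0.5, 0.7]
the job is handed in; nothing more can be done
None
```

I pressed the release, pushed the follower back about 92 mm to a hard stop that I take to be the stop block (judged by force), lifted the hand clear and handed in at about 15 s; the sets showed no shift in the side view, and no verdict came back.

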